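# Build up the roller axle on the workshop bench

## Task

Rebuild the axle stub standing on the bench: slide on the blue spacer sleeve, then the new silver bearing, then the brass washer, and finally close it with the red retainer cap, every part fully down on the one below. Lower the parts on rather than dropping them, and leave the worn brown bearing and everything else on the bench where it stands.

Things in the scene. Friction and masses are not known exactly. Their poses are not given: they have to be found in the camera images.
- axle_shoulder (a point): Fixed upright axle stub: dark grey round foot (100 mm across, 30 mm high), dark shoulder on it (58 mm across, 6 mm high), then a steel shaft, diameter 26 mm, 74 mm long above the shoulder, its last 8 mm tapering to 16 mm. Point: on the axis at the shoulder's top face, 36 mm above the table; z up. The shaft rises between the fingers up to the palm: grip the sleeve by its upper half.
- sleeve_mid (a point): Loose spacer sleeve, goes on first, onto the shoulder: plain blue tube, outside diameter 60 mm, bore 30 mm, 36 mm high, standing on end on the table. Point: its centre, half-way up; z along the bore.
- bearing_mid (a point): Loose new ball bearing, goes on second: bright silver ring with dark balls showing, outside diameter 62 mm, bore 30 mm, 16 mm high, lying flat. Point: its centre, half-way up; z along the bore.
- washer_mid (a point): Loose thrust washer, goes on third: plain brass-coloured ring, outside diameter 66 mm, bore 30 mm, 8 mm thick, lying flat. Point: its centre, half-way up; z along the bore.
- cap_mid (a point): Loose retainer cap, goes on last: red, right way up; skirt 62 mm across and 20 mm high, on it a round knob 30 mm across and 26 mm high (46 mm in all). A blind bore under it, 30 mm across and 17 mm deep, drops over the shaft's end. Point: its centre, 23 mm over its underside; the knob reaches from 3 mm below to 23 mm above it; z up.
- worn_bearing_mid (a point): Bystander: worn-out bearing, same size as the new one (62 x 16 mm, bore 30 mm), rust brown; not to be used. Point: its centre.
- spray_can_mid (a point): Bystander: yellow spray can standing upright, diameter 60 mm, 150 mm high. Point: its centre, half-way up.
- handset_mid (a point): Bystander: black radio handset standing upright, 36 x 58 mm (its x, y), body 110 mm high, with a thin aerial on top to 150 mm. Point: 55 mm above the table on its middle.
- wood_block_mid (a point): Bystander: pale wood block, 45 x 36 x 30 mm high. Point: its centre.
- grease_tin_mid (a point): Bystander: round silver tin with green lid, diameter 53 mm, 30 mm high. Point: its centre.
- screwdriver: Bystander: orange-handled screwdriver, 180 mm long, lying at the right edge of the work area (up to 30 mm high). Origin: underside, about its middle; x along it.
- wrench: Bystander: steel wrench, 180 mm long, lying flat at the left edge of the work area. Origin: underside, about its middle; x along it.
Not all that is in view belongs to the job. Of the things shaped like the part that bears cap_mid, the red one is meant.

How it is judged:
On the way, in this order (a step that is already met when the one before it is completed fails the run):
1. the spacer sleeve is on the shaft, fully down on the shoulder (horizontal distance between sleeve_mid and axle_shoulder below 0.004 m and z of sleeve_mid in the frame of axle_shoulder between 0.015 and 0.021 m and angle between sleeve_mid's own z axis and vertical below 0.08 rad), for 0.2 s.
2. the new bearing is on the shaft, fully down on the sleeve (horizontal distance between bearing_mid and axle_shoulder below 0.004 m and z of bearing_mid in the frame of axle_shoulder between 0.041 and 0.047 m and angle between bearing_mid's own z axis and vertical below 0.08 rad), for 0.2 s.
3. the brass washer is on the shaft, fully down on the bearing (horizontal distance between washer_mid and axle_shoulder below 0.004 m and z of washer_mid in the frame of axle_shoulder between 0.053 and 0.059 m and angle between washer_mid's own z axis and vertical below 0.08 rad), for 0.2 s.
At the end, for the whole second after the job is handed in: Sleeve, new bearing, washer and cap sit on the shaft in this order from the shoulder up, each within 4 mm of the shaft's axis, within 3 mm of its fully seated height, level within 0.08 rad and at rest; all bystanders stand within 30 mm of where they began (all of step 1 and all of step 2 and all of step 3 and linear speed of each of sleeve, bearing, washer, cap below 0.02 m/s and horizontal distance between cap_mid and axle_shoulder below 0.004 m and z of cap_mid in the frame of axle_shoulder between 0.08 and 0.086 m and angle between cap_mid's own z axis and vertical below 0.08 rad and distance of each of worn_bearing_mid, spray_can_mid, handset_mid, wood_block_mid, grease_tin_mid, screwdriver, wrench from where it was at the start of the episode below 0.03 m); the robot touches nothing.
It fails at once if a bystander is shifted by more than 30 mm or knocked over (distance of any of worn_bearing_mid, spray_can_mid, handset_mid, wood_block_mid, grease_tin_mid, screwdriver, wrench from where it was at the start of the episode above 0.03 m or angle between any of spray_can_mid, handset_mid, wood_block_mid, grease_tin_mid's own z axis and vertical above 0.5 rad).
It fails at once if a part is let fall from more than about 40 mm (faster than 0.9 m/s while not held) ((linear speed of sleeve above 0.9 m/s and contact force between the fingers and sleeve below 0.1 N) or (linear speed of bearing above 0.9 m/s and contact force between the fingers and bearing below 0.1 N) or (linear speed of washer above 0.9 m/s and contact force between the fingers and washer below 0.1 N) or (linear speed of cap above 0.9 m/s and contact force between the fingers and cap below 0.1 N)).
It also fails if it takes over 72 s, if anything falls off the work surface, if the arm or the gripper's body presses on something with over 40 N, if the wrist force passes 120 N, or if a joint passes its speed limit or range.

## Robot

A 6-joint arm with a two-finger parallel gripper is mounted at the origin on the work surface. World frame = base frame: x ahead of the robot, y to its left, z up, the work surface at z = 0. Lengths are in m, angles in rad, forces in N, time in s.
With the tool pointing down it reaches from about 0.35 to 0.875 m from the base axis. Payload 15.5 kg.
Tool frame: the origin (TCP) lies midway between the tips of the shut fingers; the grasp point (between the pads) lies 19 mm behind it; z points along the fingers, y is the line along which they close (so a half turn about z gives the same grasp; the last joint's range is limited). The gripper opens to 85 mm and grips with 20 to 120 N. Pads are 22 mm wide; open, the fingers measure 114 mm over their backs; the gripper's body (76 mm by 85 mm) begins 54 mm behind the grasp point. The pads swing forward as they close: fully open they stand 13 mm farther back than shut.
Start: joints at [1.206, 0.494, 1.345, -0, 1.302, -0.096], TCP at [0.166, 0.603, 0.231] pointing down, gripper open.
Joint ranges: [-2.91, 2.91], [-0.82, 2.16], [0.22, 2.67], [-1.22, 4.37], [0.12, 2.79], [-3.08, 3.08]. Speed limits (rad/s): [1.89, 1.89, 2.57, 3.01, 3.01, 3.01].

## Interface

Orientations are given as a unit quaternion [x, y, z, w].
In Python, from workcell import arm gives the robot as it stands. The module is installed in compiled form; this text tells all that it offers.
- The arm moves only by the shell command python3 -m crank 'ROWS' [OPENING] [FORCE]. ROWS is JSON, a list of rows, each a list of 4 numbers: the shift along the tool's x, y, z in mm, then the turn about the tool's z in degrees. A call has 1 to 8 rows; each row is the pose to reach, as a shift and turn from the pose commanded when the call began, along the tool's axes at that moment; what a row does not reach only later rows make up. A row lasts 1/8 s, in which the tool goes at most 62.5 mm and 10.7 degrees, less where a joint would pass 70% of its speed; a pose out of reach is approached as far as the arm can. A call with a gripper value outside its range is refused whole. OPENING is the gripper's target within -1 to 1 (shut at 1, half-way at 0, fully open at -1), set as the call begins (- or left out, the last holds). The fingers move at their own pace and stop on an object; FORCE is the grip in N (left out, the last holds). Time passes only in rows, so rows that repeat a pose let the fingers close. It gives the time, the measured TCP pose, the force, the opening and the grip force at its end, in the units of the state.
- arm.sense(): the state, without advancing time (a new reading comes with each control period).
- arm.get_image(name): name is "scene" or "top" or "wrist"; returns a dict with "pixels" (400x640x3 uint8, red, green, blue), "vfov" (degrees; the focal length in pixels is half the picture's height over the tangent of half this angle, whatever the lens; pixels are square), "cx", "cy" (the principal point, pixels), "R" (3x3) and "t" (3): a world point X has camera coordinates R X + t. Camera axes: x right, y down, z forward; pixel columns grow to the right and rows downward; lengths in m; the calibration is good to about 2 mm. A picture is of the moment at which its call begins. There is no depth.
- arm.job_done(): hands the job in; it is judged then, once.
The state is a dict: "clock": time; "joint_positions": joint angles; "joint_velocities": joint speeds; "joint_torque": joint torques, N m; "position": TCP position; "ee_rot": TCP orientation; "force": force on the tool from outside, world axes, zero at the start; "ft_torque": the same for the moment, N m; "finger_gap": opening from 0.0 (shut) to 1.0 (fully open); "grip_force": force on a finger pad.
Only numpy, scipy, OpenCV 4.12 (cv2) and the standard library are available. Lean on these libraries where they do the work, as an engineer would, in place of code of your own. Each camera call takes 0.05 s, during which the arm holds its last target. There are 200 camera calls.

## Working session

There is one attempt and no reset: what is moved stays moved. The work goes in short steps, Python scripts to look and compute and a shell command to move; the robot and the scene stay as the last step left them, time stands still between calls to the robot, and variables do not carry over. Pictures are saved under pics/ and viewed, at most 13 in all, crops included, and the job is handed in when it is done.

```bash
mkdir -p pics
cat > h.py <<'E'
import numpy as np, cv2
from workcell import arm
def grab(n,save=None):
    im=arm.get_image(n); im['f']=200/np.tan(np.radians(im['vfov'])/2)
    if save: cv2.imwrite('pics/'+save,im['pixels'][:,:,::-1])
    return im
def ray(im,u,v,z):
    R=np.array(im['R']);t=np.array(im['t']);c=-R.T@t
    d=R.T@np.array([(u-im['cx'])/im['f'],(v-im['cy'])/im['f'],1.])
    return c+d*(z-c[2])/d[2]
def proj(im,X):
    p=np.array(im['R'])@np.array(X)+np.array(im['t'])
    return p[:2]/p[2]*im['f']+[im['cx'],im['cy']]
E
python3 - <<'E'
from h import *
for n in ('top','scene'):
    im=grab(n,n+'0.png'); R=np.array(im['R']);print(n,im['vfov'],im['cx'],im['cy'],(-R.T@im['t']).round(3),R.round(3).tolist())
print(arm.sense())
E
```

```text
top 53.63828002953347 320.3569428612006 199.72815662916096 [0.532 0.002 1.036] [[-0.01, -1.0, 0.003], [-0.997, 0.009, -0.073], [0.073, -0.003, -0.997]]
scene 49.93168907779218 325.76542674218837 196.09179753547937 [1.281 0.3   0.836] [[-0.442, 0.897, 0.018], [0.645, 0.332, -0.688], [-0.623, -0.292, -0.726]]
{'clock': 0.1, 'joint_positions': array([ 1.20647905e+00,  4.94095651e-01,  1.34605884e+00, -1.05748146e-05,
        1.30251855e+00, -9.55252949e-02]), 'joint_velocities': array([-0.00138064, -0.00221714, -0.00221565, -0.00179195,  0.00050289,
       -0.00045233]), 'joint_torque': array([ 2.24676107e-03, -8.83582520e+01, -3.84561932e+01, -1.71268325e-04,
        5.20944406e-03, -5.64100344e-05]), 'position': array([0.1658787 , 0.60224893, 0.23077918]), 'ee_rot': array([ 1.33990363e-01,  9.90982488e-01, -5.27139241e-04, -1.18147105e-04]), 'force': array([ 0.45732817, -0.03307342, -0.41603009]), 'ft_torque': array([-0.06190946, -0.0219277 , -0.02523388]), 'grip_force': 0.0, 'finger_gap': 1.0012646125202374}
```

View pics/top0.png

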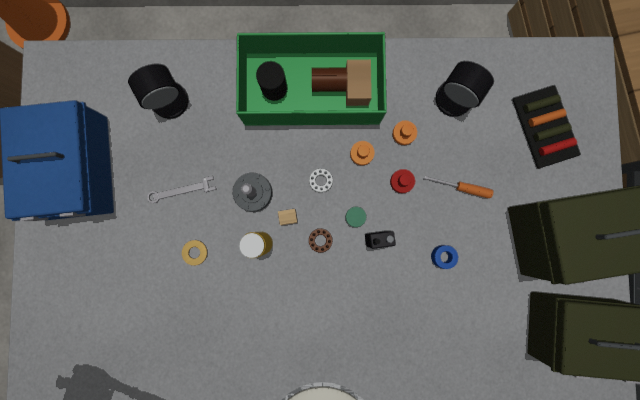

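View pics/scene0.png

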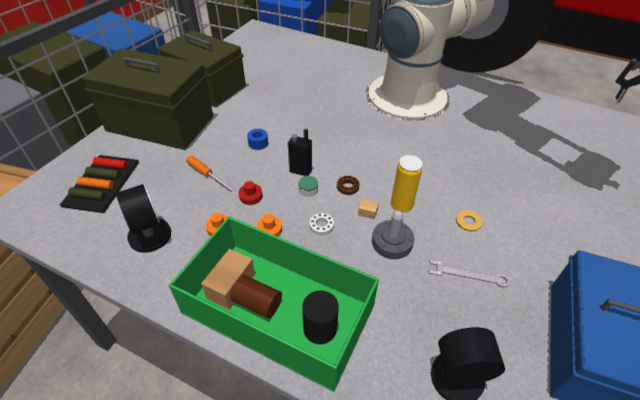

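Top view: axle at (252,190), blue sleeve (445,257), silver bearing (321,180), brass washer (194,253), red cap (402,181), with orange decoys nearby and the worn bearing at (320,240). The arm is out of both frames. The scene view shows the same layout.

```bash
cat >> h.py <<'E'
def hsv(im): return cv2.cvtColor(im['pixels'],cv2.COLOR_RGB2HSV)
def blob(im,lo,hi,box=None):
    m=cv2.inRange(hsv(im),np.array(lo),np.array(hi))
    if box: 
        k=np.zeros_like(m);x0,x1,y0,y1=box;k[y0:y1,x0:x1]=1;m=m*k
    n,l,s,c=cv2.connectedComponentsWithStats(m)
    i=1+np.argmax(s[1:,4]); return s[i],c[i],(l==i).astype(np.uint8)
E
python3 - <<'E'
from h import *
im=grab('top')
def rep(name,box,lo,hi,zt,diam):
    s,c,m=blob(im,lo,hi,box); p=ray(im,*c,zt)
    cs=cv2.findContours(m,0,2)[0]; (x,y),(a,b),_=cv2.minAreaRect(max(cs,key=cv2.contourArea))
    print(name,s.tolist(),c.round(1),p.round(4),'diam mm',round(max(a,b)*2.62,1),'exp',diam)
rep('sleeve',(425,470,235,280),(100,120,40),(130,255,255),.030,60)
rep('sil',(300,340,160,200),(0,0,150),(180,50,255),.016,62)
rep('washer',(175,215,235,270),(15,80,80),(32,255,255),.008,66)
rep('cap',(385,422,165,200),(0,150,60),(8,255,255),.02,62)
rep('worn',(300,340,225,255),(0,60,30),(20,255,255),.016,62)
h=hsv(im)
print(proj(im,[0,0,0]),proj(im,arm.sense()['position']))
w=im['pixels'][150:230,210:300]; cv2.imwrite('pics/ax.png',cv2.resize(w[:,:,::-1],None,fx=6,fy=6,interpolation=2))
E
```

```text
sleeve [431, 246, 27, 23, 430] [444.5 256.6] [ 0.4586 -0.3129  0.03  ] diam mm 68.1 exp 60
sil [309, 169, 24, 23, 226] [320.5 179.8] [ 0.6584 -0.0018  0.016 ] diam mm 60.3 exp 62
washer [182, 240, 25, 26, 404] [194.  252.2] [0.4746 0.3263 0.008 ] diam mm 65.5 exp 66
cap [391, 170, 24, 23, 435] [402.3 180.9] [ 0.6531 -0.2131  0.02  ] diam mm 60.3 exp 62
worn [309, 229, 23, 24, 326] [320.  240.1] [0.5028 0.0012 0.016 ] diam mm 60.3 exp 62
[322.33588164 440.83298815] [ 14.70953203 419.22831322]
```

View pics/ax.png

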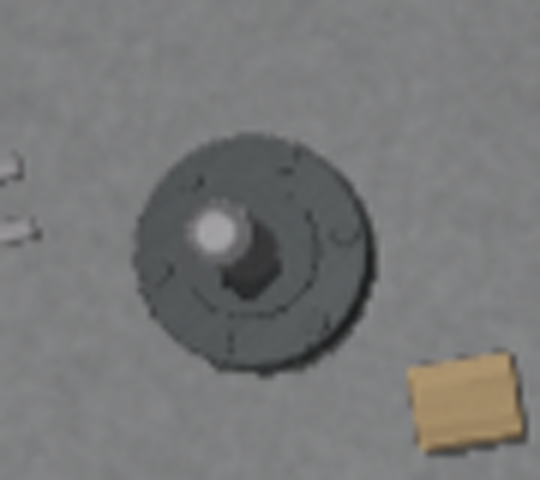

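The crop shows the foot circle centred at about (251.9,192.0) in the full picture and the shaft tip at about (245.7,188.7).

```bash
cat >> h.py <<'E'
from scipy.spatial.transform import Rotation as Rn
def go(x,y,z,yawdeg=None):
    "shift (mm, tool axes) and turn to bring TCP to world xyz with tool x axis at given world yaw"
    s=arm.sense(); M=Rn.from_quat(s['ee_rot']).as_matrix()
    d=M.T@(np.array([x,y,z])-s['position'])*1000
    t=''
    if yawdeg is not None:
        cur=np.degrees(np.arctan2(M[1,0],M[0,0])); t=-(yawdeg-cur); t=(t+180)%360-180
    print('shift',d.round(1),'turn',t if t=='' else round(t,1))
E
python3 - <<'E'
from h import *
im=grab('top')
print(ray(im,251.9,192,.03),ray(im,245.7,188.7,.110))
go(.6,.17,.231,180)
E
```

```text
[0.62703826 0.1736848  0.03      ] [0.62744158 0.17465524 0.11      ]
shift [-5.333e+02 -3.016e+02  1.000e-01] turn -15.4
```

```bash
python3 -m crank '[[-54,-30,0,-2],[-108,-60,0,-4],[-162,-90,0,-6],[-216,-120,0,-8],[-270,-150,0,-10],[-324,-180,0,-12],[-378,-210,0,-14],[-432,-240,0,-15.4]]' -1
python3 - <<'E'
from h import *
im=grab('wrist','w1.png');R=np.array(im['R'])
print(im['vfov'],im['cx'],im['cy'],(-R.T@im['t']).round(4),R.round(3).tolist(),arm.sense()['position'],proj(im,[.627,.174,.11]))
go(.457,-.313,.231,180); go(.627,.174,.231,180)
E
```

```text
clock: 1.2
position: [0.52, 0.2548, 0.2313]
ee_rot: [-0.0, 1.0, 0.0, 0.0]
force: [0.4, 1.7, 0.9]
finger_gap: 1.002
grip_force: 0.0
71.15268789363229 313.6658820822559 199.72482774312246 [0.4405 0.2536 0.3734] [[-0.002, 1.0, -0.001], [0.952, 0.002, 0.307], [0.307, -0.0, -0.952]] [0.52499702 0.25004654 0.23127379] [241.20746062 287.39273771]
shift [  67.5 -563.1    1. ] turn -0.0
shift [-102.1  -76.     0.7] turn -0.0
```

View pics/w1.png

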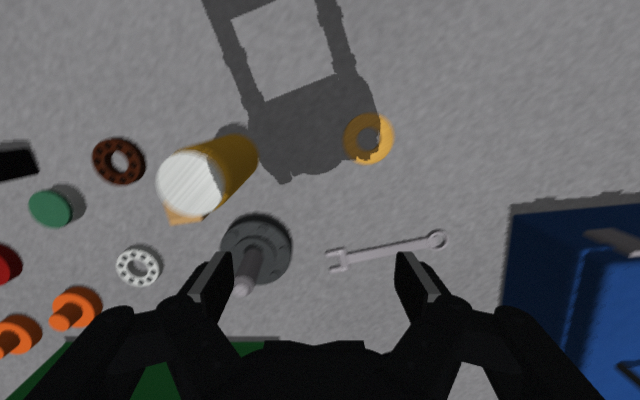

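The wrist view shows the shaft tip at (242,288), where the top-view estimate projects to (241.2,287.4), so the axle is confirmed. The washer is at (369,138). Next is the sleeve.

```bash
python3 -m crank '[[10,-60,0,0],[20,-121,0,0],[30,-182,0,0],[38,-243,0,0],[46,-304,0,0],[54,-365,0,0],[61,-426,0,0],[67,-487,0,0]]' -1;  python3 -m crank '[[0,-40,30,0],[0,-76,60,0],[0,-76,60,0],[0,-76,60,0]]'
cat >> h.py <<'E'
def ring(im,lo,hi,zt,diam,save=None,box=None):
    s,c,m=blob(im,lo,hi,box)
    cs=max(cv2.findContours(m,0,2)[0],key=cv2.contourArea)
    if save: 
        v=im['pixels'][:,:,::-1].copy();cv2.drawContours(v,[cs],-1,(255,0,255),1);cv2.imwrite('pics/'+save,v)
    P=np.array([ray(im,*q[0],zt)[:2] for q in cv2.convexHull(cs)]).astype(np.float32)
    (x,y),r=cv2.minEnclosingCircle(P); print('circle on plane',round(x,4),round(y,4),'diam',round(2*r*1000,1),'exp',diam,'box',s.tolist()); return x,y
E
python3 - <<'E'
from h import *
im=grab('wrist'); print(arm.sense()['position'])
x,y=ring(im,(100,120,30),(130,255,255),.036,60,'w2.png')
go(x,y,.013,180)
E
```

```text
clock: 2.25
position: [0.4511, -0.2325, 0.2314]
ee_rot: [0.0, 1.0, -0.0, 0.0]
force: [0.8, -0.7, 0.0]
finger_gap: 1.0
grip_force: 0.0
clock: 2.75
position: [0.4517, -0.3062, 0.1714]
ee_rot: [0.0, 1.0, 0.0, -0.0]
force: [-0.6, 0.1, -0.1]
finger_gap: 1.005
grip_force: 0.0
[ 0.4519162  -0.30596984  0.17183398]
circle on plane 0.4561 -0.3163 diam 64.6 exp 60 box [277, 164, 56, 60, 2279]
shift [ -4.2 -10.3 158.8] turn 0.0
```

View pics/w2.png

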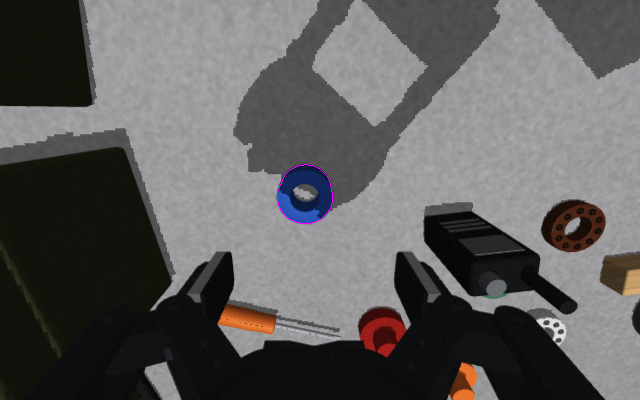

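The sleeve is at about (305,194) between the fingers. The contour takes in some of the near wall, so I'll use the far rim minus the radius.

Run:
```python
from h import *
im=grab('wrist')
s,c,m=blob(im,(100,120,30),(130,255,255))
cs=max(cv2.findContours(m,0,2)[0],key=cv2.contourArea)
P=np.array([ray(im,*q[0],.036)[:2] for q in cs])
x=P[:,0].max()-.030; k=P[:,0]>x-.004; y=(P[k,1].max()+P[k,1].min())/2; print(x,y,np.ptp(P[k,1]))
# circle through the far half of the rim
Q=P[P[:,0]>x]; A=np.c_[2*Q,np.ones(len(Q))]; w=np.linalg.lstsq(A,(Q**2).sum(1),rcond=None)[0]; print(w[:2],np.sqrt(w[2]+w[:2]@w[:2]))
go(x,y,.013,180)
```

```text
0.4583409901128166 -0.3167923859483899 0.057520640260543265
[ 0.45927349 -0.31687374] 0.02869042792182372
shift [ -6.1 -10.8 159. ] turn 0.0
```

```bash
python3 -m crank '[[-6.5,-11,30,0],[-6.5,-11,75,0],[-6.5,-11,120,0],[-6.5,-11,145,0],[-6.5,-11,155,0],[-6.5,-11,159,0],[-6.5,-11,159,0]]' -1; python3 -m crank '[[0,0,0,0],[0,0,0,0],[0,0,0,0],[0,0,0,0],[0,0,0,0],[0,0,0,0],[0,0,0,0],[0,0,0,0]]' 1 40;python3 -m crank '[[0,0,-20,0],[0,0,-60,0],[0,0,-110,0],[0,0,-160,0],[0,0,-180,0],[0,0,-180,0]]'
python3 - <<'E'
from h import *
s=arm.sense();print(s['position'],s['finger_gap'],s['grip_force'],s['force'])
im=grab('wrist','w3.png')
go(.627,.174,s['position'][2],180)
E
```

```text
clock: 3.72
position: [0.4587, -0.3177, 0.0132]
ee_rot: [-0.0, 1.0, -0.0, 0.001]
force: [0.3, -0.4, 0.8]
finger_gap: 1.002
grip_force: 0.0
clock: 4.72
position: [0.4586, -0.3178, 0.0135]
ee_rot: [0.0, 1.0, -0.0, 0.001]
force: [-2.3, 2.5, 16.6]
finger_gap: 0.695
grip_force: 39.3
clock: 5.48
position: [0.4587, -0.318, 0.1939]
ee_rot: [0.0, 1.0, -0.001, 0.001]
force: [-0.1, -0.4, -2.8]
finger_gap: 0.693
grip_force: 43.9
[ 0.45873394 -0.31801075  0.19387013] 0.6930774506114038 43.89236479997635 [-0.05487736 -0.38580196 -2.80679086]
shift [-168.8  491.5   -1.6] turn -0.0
```

View pics/w3.png

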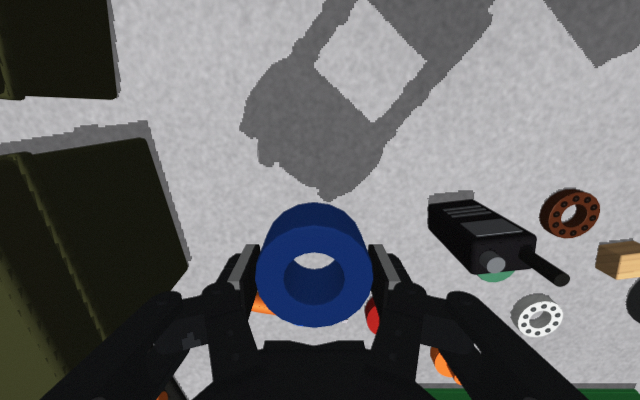

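The sleeve is held square, with its far rim at row 327, central at about column 314.

```bash
cat >> h.py <<'E'
def rim(im,lo,hi,zt,r,box=None,side=1):
    "centre of a top rim from its half away from the wrist camera"
    s,c,m=blob(im,lo,hi,box)
    cs=max(cv2.findContours(m,0,1)[0],key=cv2.contourArea)
    P=np.array([ray(im,*(q[0]+0.),zt)[:2] for q in cs])
    x=P[:,0].max()-r
    Q=P[P[:,0]>x+.002]; f=lambda p:np.hypot(*(Q-p).T)-r
    from scipy.optimize import least_squares
    o=least_squares(f,[x,Q[:,1].mean()],loss='soft_l1',f_scale=.001); print('rim centre',o.x.round(4),'rms mm',round(1e3*np.sqrt(np.mean(f(o.x)**2)),2),'box',s.tolist()); return o.x
E
python3 - <<'E'
from h import *
s=arm.sense();im=grab('wrist')
c=rim(im,(100,120,30),(130,255,255),s['position'][2]+.0225,.030)
print((c-s['position'][:2]))
E
python3 -m crank '[[-20,61,0,0],[-41,122,0,0],[-62,183,0,0],[-83,244,0,0],[-104,305,0,0],[-125,366,0,0],[-147,427,0,0],[-168,488,0,0]]'
python3 -m crank '[[0,0,0,0],[0,0,0,0]]'
python3 - <<'E'
from h import *
s=arm.sense();im=grab('wrist','w4.png')
c=rim(im,(100,120,30),(130,255,255),s['position'][2]+.0225,.030)
d=c-s['position'][:2]; print(d,s['position'])
go(.627-d[0],.174-d[1],.0495,180)
E
```

```text
rim centre [ 0.4568 -0.3187] rms mm 0.51 box [255, 203, 119, 124, 10861]
[-0.00135909 -0.00113277]
clock: 6.58
position: [0.6207, 0.1572, 0.1904]
ee_rot: [-0.0, 1.0, -0.0, -0.001]
force: [1.0, -0.4, -1.6]
finger_gap: 0.692
grip_force: 44.0
clock: 6.82
position: [0.6201, 0.1551, 0.1906]
ee_rot: [-0.0, 1.0, -0.0, -0.001]
force: [0.6, 0.5, -1.7]
finger_gap: 0.691
grip_force: 44.1
rim centre [0.6189 0.1539] rms mm 0.56 box [255, 203, 119, 125, 10900]
[-0.00117278 -0.0011621 ] [0.62008044 0.1550827  0.19059525]
shift [ -8.3  20.8 141.5] turn -0.0
```

```bash
python3 -m crank '[[-8.3,20.8,0,0],[-8.3,20.8,0,0],[-8.3,20.8,30,0],[-8.3,20.8,55,0],[-8.3,20.8,65,0],[-8.3,20.8,75,0],[-8.3,20.8,80,0]]'
python3 - <<'E'
from h import *
s=arm.sense(); print(s['position'],s['force'],s['ft_torque']); go(.628,.1752,.0495,180)
im=grab('wrist');im2=grab('scene')
a=im['pixels'][150:400,220:420];b=im2['pixels'][165:270,340:450]
cv2.imwrite('pics/w5.png',np.hstack([cv2.resize(a,(400,500)),cv2.resize(b,(400,500),interpolation=2)])[:,:,::-1])
E
```

```text
clock: 7.75
position: [0.6295, 0.1759, 0.1123]
ee_rot: [0.0, 1.0, 0.0, 0.0]
force: [-0.3, 0.3, -1.3]
finger_gap: 0.697
grip_force: 44.1
[0.62945061 0.17592739 0.11228888] [-0.29899401  0.34857067 -1.31825852] [-0.02882894 -0.00243388  0.05321842]
shift [ 1.5 -0.7 62.8] turn -0.0
```

View pics/w5.png

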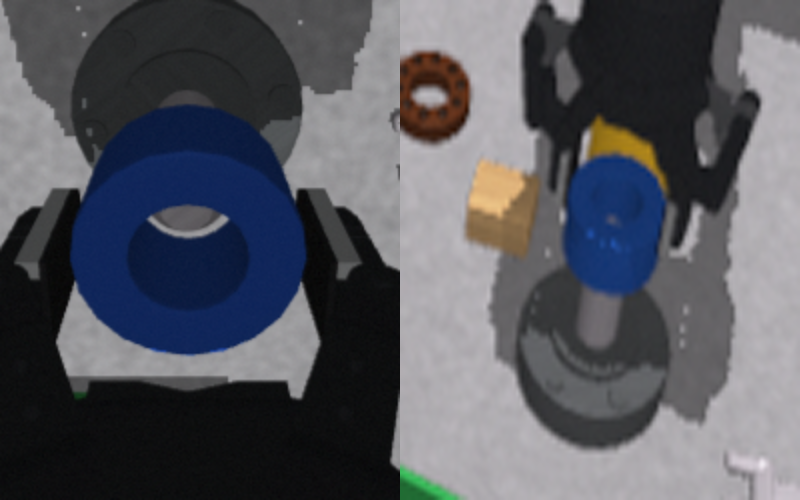

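The sleeve's bottom is already over the shaft tip: the shaft is visible inside the bore and centred sideways. I'll lower it the rest of the way.

```bash
python3 -m crank '[[1,0,10,0],[1,0,20,0],[1,0,30,0],[1,0,40,0],[1,0,48,0],[1,0,55,0],[1,0,60,0],[1,0,62,0]]'; python3 -m crank '[[0,0,0,0],[0,0,0,0]]'
```

```text
clock: 8.85
position: [0.6282, 0.176, 0.05]
ee_rot: [0.0, 1.0, -0.0, -0.0]
force: [-0.6, 0.1, -1.5]
finger_gap: 0.691
grip_force: 44.1
clock: 9.1
position: [0.6284, 0.176, 0.0506]
ee_rot: [0.0, 1.0, 0.0, 0.0]
force: [0.5, 0.7, -1.8]
finger_gap: 0.691
grip_force: 44.1
```

```bash
python3 -m crank '[[0,0,1,0],[0,0,1.5,0]]'; python3 -m crank '[[0,0,1,0],[0,0,0,0],[0,0,0,0],[0,0,0,0],[0,0,0,0]]' -1; python3 -m crank '[[0,0,-25,0],[0,0,-75,0],[0,0,-125,0],[0,0,-150,0],[0,0,-150,0]]'
python3 - <<'E'
from h import *
s=arm.sense();print(s['position'])
im=grab('wrist','w6.png'); rim(im,(100,120,20),(130,255,255),.072,.030)
go(.645,-.002,.17,180)
E
```

```text
clock: 9.35
position: [0.6285, 0.1761, 0.0496]
ee_rot: [-0.0, 1.0, 0.0, 0.0]
force: [-5.3, -0.5, 15.1]
finger_gap: 0.691
grip_force: 45.4
clock: 9.98
position: [0.6282, 0.176, 0.0487]
ee_rot: [0.0, 1.0, -0.0, -0.0]
force: [-0.2, -0.1, -0.6]
finger_gap: 0.999
grip_force: 0.0
clock: 10.6
position: [0.6293, 0.1762, 0.201]
ee_rot: [-0.0, 1.0, 0.0, 0.002]
force: [-0.7, 0.0, -1.0]
finger_gap: 1.005
grip_force: 0.0
[0.62927955 0.17622962 0.20098023]
rim centre [0.8078 0.578 ] rms mm 6.53 box [578, 134, 62, 226, 9014]
shift [ -16.6 -178.1   29.2] turn -0.0
```

```bash
python3 - <<'E'
from h import *
im=grab('wrist'); rim(im,(100,120,20),(130,255,255),.072,.030,(200,440,80,360))
E
python3 -m crank '[[-2,-50,10,0],[-6,-100,20,0],[-12,-140,30,0],[-16,-165,30,0],[-16,-178,30,0],[-16,-178,30,0],[-16,-178,30,0]]'
python3 - <<'E'
from h import *
s=arm.sense();print(s['position'])
im=grab('wrist','w7.png'); x,y=rim(im,(0,0,130),(180,60,255),.016,.031,(250,390,100,300))
h=hsv(im); print(proj(im,[.6584,-.0018,.016]))
go(x,y,-.003,180)
E
```

```text
rim centre [0.6278 0.1747] rms mm 0.5 box [285, 159, 58, 62, 1995]
clock: 11.58
position: [0.644, -0.001, 0.1686]
ee_rot: [-0.0, 1.0, 0.0, -0.0]
force: [0.4, 0.2, 0.4]
finger_gap: 1.001
grip_force: 0.0
[ 0.64401037 -0.00096481  0.16859107]
rim centre [0.7664 0.0053] rms mm 35.75 box [250, 140, 140, 156, 15138]
[313.98701217 198.82560243]
shift [-122.4    6.1  171.7] turn 0.1
```

View pics/w7.png

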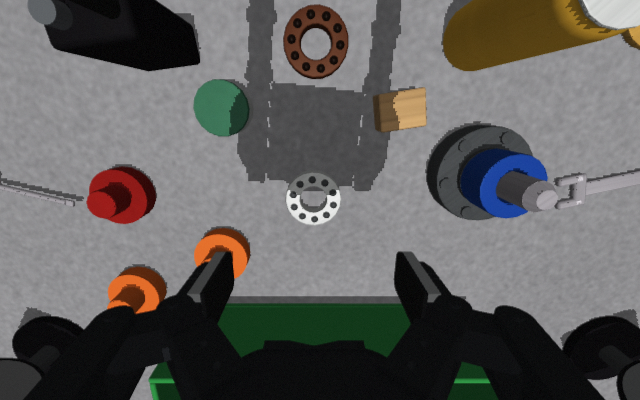

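The bearing is at (313,199), where the top estimate projects to (314,198.8). The sleeve sits on the shoulder at right. A brighter mask will give a cleaner rim.

Run:
```python
from h import *
im=grab('wrist'); x,y=rim(im,(0,0,185),(180,60,255),.016,.031,(270,360,160,240))
go(x,y,-.003,180)
```

```text
rim centre [ 0.6555 -0.003 ] rms mm 7.65 box [286, 190, 55, 35, 699]
shift [-11.4  -2.1 171.8] turn 0.1
```

Run:
```python
from h import *
im=grab('wrist'); print(ray(im,313.5,225,.016)-[.031,0,0],ray(im,286,199,.016),ray(im,340.5,199,.016))
go(.658,-.002,-.003,180)
```

```text
[ 0.65898991 -0.00225682  0.016     ] [ 0.65892074 -0.03276668  0.016     ] [0.65877068 0.02756519 0.016     ]
shift [-13.8  -1.  171.8] turn 0.1
```

```bash
python3 -m crank '[[-15,-1.5,30,0],[-15,-1.5,80,0],[-15,-1.5,130,0],[-15,-1.5,155,0],[-15,-1.5,166,0],[-15,-1.5,171,0],[-15,-1.5,171,0]]' -1; python3 -m crank '[[0,0,0,0],[0,0,0,0],[0,0,0,0],[0,0,0,0],[0,0,0,0],[0,0,0,0],[0,0,0,0],[0,0,0,0]]' 1 40;python3 -m crank '[[0,0,-20,0],[0,0,-60,0],[0,0,-110,0],[0,0,-150,0],[0,0,-165,0],[0,0,-165,0]]'
python3 - <<'E'
from h import *
s=arm.sense();z=s['position'][2];print(s['position'])
im=grab('wrist','w8.png'); 
v=im['pixels'][180:400,200:440]; cv2.imwrite('pics/w8c.png',cv2.resize(v[:,:,::-1],(600,550)))
go(.6285,.1755,z,180)
E
```

```text
clock: 12.6
position: [0.6598, -0.0034, -0.0014]
ee_rot: [-0.0, 1.0, -0.0, 0.001]
force: [0.4, 0.2, 0.6]
finger_gap: 1.0
grip_force: 0.0
clock: 13.6
position: [0.6598, -0.0034, -0.0006]
ee_rot: [0.0, 1.0, 0.0, 0.001]
force: [-3.7, 1.3, 14.0]
finger_gap: 0.715
grip_force: 40.1
clock: 14.35
position: [0.6594, -0.0035, 0.1635]
ee_rot: [0.0, 1.0, -0.0, 0.001]
force: [0.2, -0.7, -3.3]
finger_gap: 0.713
grip_force: 44.5
[ 0.65943516 -0.0035393   0.16354194]
shift [ 30.3 179.   -1.4] turn -0.0
```

View pics/w8c.png

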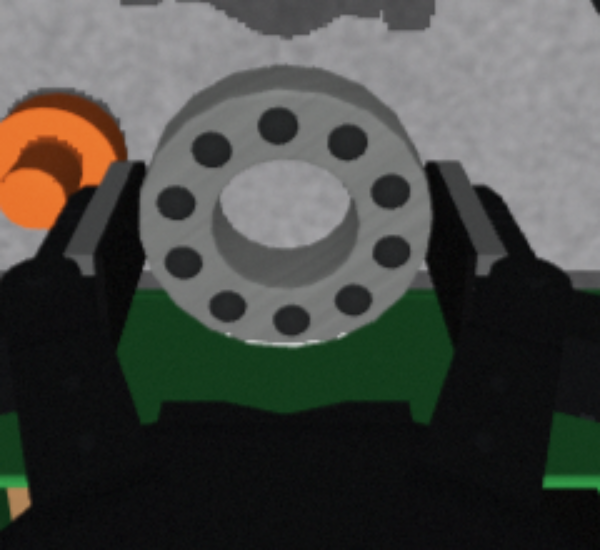

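The bearing is held level, with its far rim at full-image pixel (314,318.8).

```bash
python3 - <<'E'
from h import *
s=arm.sense();z=s['position'][2];im=grab('wrist')
c=(ray(im,314.5,318.8,z+.0166)-[.031,0,0]); d=c-s['position']; print(d)
go(.6275-d[0],.1757,z,180)
E
python3 -m crank '[[4,30,0,0],[10,75,0,0],[18,120,0,0],[24,155,0,0],[29,172,0,0],[30,179,0,0],[30,179,0,0],[30,179,0,0]]'
python3 - <<'E'
from h import *
s=arm.sense();z=s['position'][2];print(s['position'])
go(.6285,.1757,.073,180)
E
```

```text
[-0.00165708 -0.00063775  0.0166    ]
shift [ 29.3 179.1  -0.7] turn -0.0
clock: 15.45
position: [0.6295, 0.1744, 0.1626]
ee_rot: [0.001, 1.0, -0.0, -0.0]
force: [0.2, -0.2, -1.5]
finger_gap: 0.71
grip_force: 44.5
[0.62951818 0.1744153  0.16263978]
shift [ 1.   1.3 89.6] turn -0.1
```

```bash
python3 -m crank '[[0.5,1.2,20,0],[0.5,1.2,38,0],[0.5,1.2,48,0],[0.5,1.2,56,0],[0.5,1.2,64,0],[0.5,1.2,72,0],[0.5,1.2,80,0],[0.5,1.2,86,0]]'; python3 -m crank '[[0,0,2,0],[0,0,4,0],[0,0,4,0]]'
```

```text
clock: 16.45
position: [0.6287, 0.1767, 0.0763]
ee_rot: [-0.0, 1.0, -0.0, -0.0]
force: [0.2, -0.3, -2.0]
finger_gap: 0.711
grip_force: 44.5
clock: 16.82
position: [0.6288, 0.1767, 0.0728]
ee_rot: [0.0, 1.0, -0.0, 0.0]
force: [0.2, -1.0, -2.3]
finger_gap: 0.709
grip_force: 44.5
```

```bash
python3 -m crank '[[0,0,1,0],[0,0,2,0],[0,0,2,0]]'; python3 -m crank '[[0,0,1.5,0],[0,0,0,0],[0,0,0,0],[0,0,0,0],[0,0,0,0]]' -1; python3 -m crank '[[0,0,-25,0],[0,0,-75,0],[0,0,-115,0],[0,0,-130,0],[0,0,-130,0]]'
python3 - <<'E'
from h import *
s=arm.sense();print(s['position'])
im=grab('wrist','w9.png'); print(proj(im,[.6275,.1755,.088]),proj(im,[.6275+.031,.1755,.088]),proj(im,[.6275+.031,.1755,.110]))
v=im['pixels'][100:320,200:440]; cv2.imwrite('pics/w9c.png',cv2.resize(v[:,:,::-1],(600,550)))
go(.46,.326,.2,180)
E
```

```text
clock: 17.2
position: [0.6289, 0.1767, 0.0715]
ee_rot: [-0.0, 1.0, 0.0, 0.0]
force: [-2.4, 0.1, 5.8]
finger_gap: 0.709
grip_force: 45.4
clock: 17.82
position: [0.6287, 0.1767, 0.0707]
ee_rot: [0.0, 1.0, -0.0, -0.0]
force: [1.4, 0.4, -0.1]
finger_gap: 1.004
grip_force: 0.0
clock: 18.45
position: [0.629, 0.1768, 0.2013]
ee_rot: [-0.0, 1.0, 0.0, 0.001]
force: [-0.4, -0.3, -0.9]
finger_gap: 0.995
grip_force: 0.0
[0.62899228 0.17676841 0.20125092]
[313.60361119 195.26198451] [313.56882347 225.25228251] [313.54673744 234.75495296]
shift [1.684e+02 1.494e+02 1.000e-01] turn -0.0
```

View pics/w9c.png

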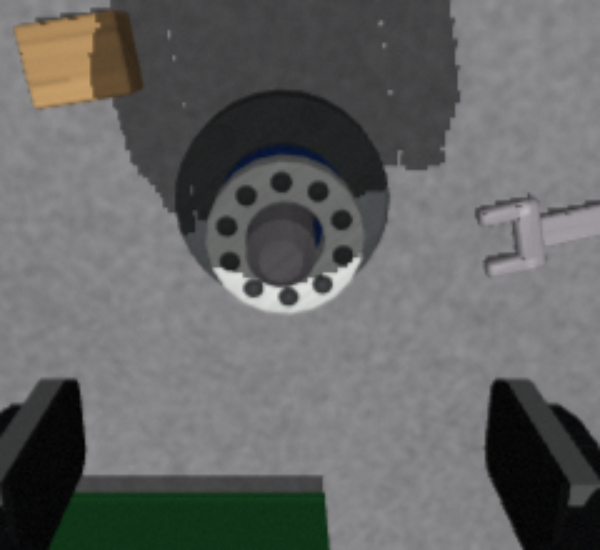

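The bearing's far rim is at row 225.2 against 225.25 predicted for the seated height, so it is down. Next, the washer.

```bash
python3 -m crank '[[30,30,0,0],[70,65,0,0],[110,100,0,0],[145,132,10,0],[160,149,20,0],[160,149,30,0],[160,149,30,0]]'
python3 - <<'E'
from h import *
s=arm.sense();print(s['position'])
im=grab('wrist','w10.png'); x,y=rim(im,(15,80,40),(32,255,255),.008,.033,(250,400,100,300))
print(proj(im,[.4746,.3263,.008]))
go(x,y,-.0045,180)
E
```

```text
clock: 19.38
position: [0.4685, 0.3249, 0.1692]
ee_rot: [0.0, 1.0, -0.001, -0.001]
force: [-0.3, -0.8, 0.1]
finger_gap: 1.002
grip_force: 0.0
[0.46846691 0.32487508 0.16915411]
rim centre [0.4728 0.3257] rms mm 0.5 box [287, 160, 58, 57, 2077]
[316.24336857 189.81242778]
shift [ -4.    1.  174.3] turn -0.0
```

```bash
python3 -m crank '[[-4,1,30,0],[-4,1,80,0],[-4,1,130,0],[-4,1,158,0],[-4,1,169,0],[-4,1,174,0],[-4,1,174,0]]' -1; python3 -m crank '[[0,0,0,0],[0,0,0,0],[0,0,0,0],[0,0,0,0],[0,0,0,0],[0,0,0,0],[0,0,0,0]]' 1 40;python3 -m crank '[[0,0,-20,0],[0,0,-60,0],[0,0,-110,0],[0,0,-160,0],[0,0,-190,0],[0,0,-200,0],[0,0,-200,0]]'
python3 - <<'E'
from h import *
s=arm.sense();z=s['position'][2];print(s['position'])
im=grab('wrist','w11.png'); x,y=rim(im,(15,80,30),(32,255,255),z+.008+.0045,.033,(240,400,180,380))
print(x-s['position'][0],y-s['position'][1])
v=im['pixels'][180:400,200:440]; cv2.imwrite('pics/w11c.png',cv2.resize(v[:,:,::-1],(600,550)))
go(.629,.1755,z,180)
E
```

```text
clock: 20.3
position: [0.4734, 0.3268, -0.0025]
ee_rot: [0.0, 1.0, 0.0, 0.001]
force: [0.9, -0.4, 0.0]
finger_gap: 0.997
grip_force: 0.0
clock: 21.18
position: [0.4734, 0.3271, -0.0014]
ee_rot: [-0.0, 1.0, 0.001, 0.001]
force: [-4.5, -2.6, 23.1]
finger_gap: 0.74
grip_force: 38.1
clock: 22.05
position: [0.4726, 0.3267, 0.1967]
ee_rot: [-0.0, 1.0, 0.0, 0.0]
force: [-0.1, -1.2, -1.0]
finger_gap: 0.736
grip_force: 44.6
[0.47263625 0.32667417 0.19666272]
rim centre [0.4684 0.3256] rms mm 0.97 box [255, 206, 118, 109, 8304]
-0.004194079714096743 -0.0010981638021358986
shift [-156.7 -151.    -0.9] turn 0.0
```

View pics/w11c.png

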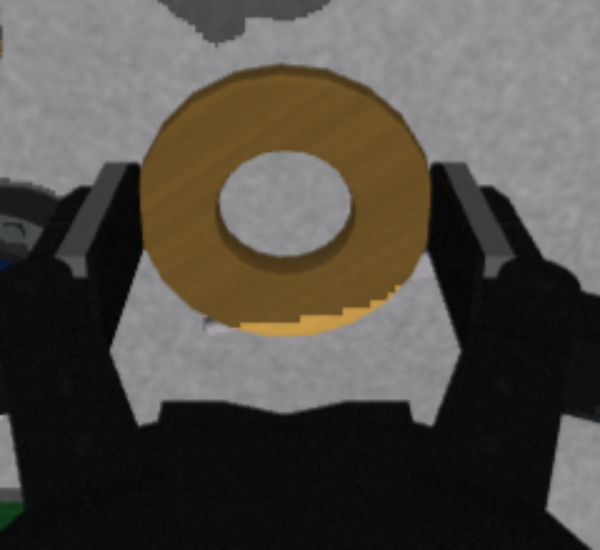

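The washer is held: near top edge at row 209, far edge at row 314. I'll check level and offset from those two rows.

```bash
python3 - <<'E'
from h import *
s=arm.sense();p=s['position'];im=grab('wrist')
a,b=[ray(im,314,r,p[2]+.0094) for r in (208.8,314.3)]; print(a-p,b-p,(b-a)[0]*1e3)
l,r=[ray(im,u,258,p[2]+.0094) for u in (256,372)];print((r-l)[1]*1e3,(l+r)/2-p)
E
python3 -m crank '[[-28,-27,0,0],[-65,-62,0,0],[-100,-97,0,0],[-130,-125,0,0],[-150,-145,0,0],[-157,-151,0,0],[-157,-151,0,0],[-157,-151,0,0]]'
python3 - <<'E'
from h import *
s=arm.sense();print(s['position'],s['finger_gap'],s['grip_force'])
go(.629,.1755,.087,180)
E
```

```text
[-0.03183035 -0.00098005  0.0094    ] [ 0.03246627 -0.00087977  0.0094    ] 64.29661529470432
61.99926001259809 [-0.00392221 -0.0009467   0.0094    ]
clock: 23.15
position: [0.6289, 0.1767, 0.1967]
ee_rot: [-0.0, 1.0, 0.0, -0.0]
force: [-0.2, -0.2, -1.3]
finger_gap: 0.735
grip_force: 44.6
[0.62886195 0.17671426 0.1966936 ] 0.7352347596997006 44.59842503070831
shift [ -0.2  -1.2 109.7] turn 0.1
```

```bash
python3 -m crank '[[0.7,-1,30,0],[0.7,-1,60,0],[0.7,-1,76,0],[0.7,-1,84,0],[0.7,-1,91,0],[0.7,-1,98,0],[0.7,-1,103,0],[0.7,-1,106,0]]'; python3 -m crank '[[0,0,1.5,0],[0,0,3,0],[0,0,3,0]]'
```

```text
clock: 24.15
position: [0.6291, 0.1747, 0.0906]
ee_rot: [0.0, 1.0, 0.0, 0.0]
force: [0.6, -0.1, -2.1]
finger_gap: 0.736
grip_force: 44.6
clock: 24.52
position: [0.6291, 0.1747, 0.0878]
ee_rot: [-0.0, 1.0, -0.0, 0.0]
force: [-1.0, -0.5, -2.0]
finger_gap: 0.74
grip_force: 44.6
```

```bash
python3 -m crank '[[0,0,1,0],[0,0,2,0],[0,0,2,0]]'; python3 -m crank '[[0,0,1.5,0],[0,0,0,0],[0,0,0,0],[0,0,0,0],[0,0,0,0]]' -1; python3 -m crank '[[0,0,-25,0],[0,0,-75,0],[0,0,-115,0],[0,0,-120,0],[0,0,-120,0]]'
python3 - <<'E'
from h import *
s=arm.sense();print(s['position'])
im=grab('wrist','w12.png'); rim(im,(15,80,30),(32,255,255),.096,.033,(250,400,100,330))
go(.64,-.213,.2,180)
E
```

```text
clock: 24.9
position: [0.6293, 0.1748, 0.087]
ee_rot: [-0.0, 1.0, 0.0, 0.001]
force: [-5.2, -0.9, 13.7]
finger_gap: 0.741
grip_force: 47.1
clock: 25.52
position: [0.629, 0.1747, 0.0857]
ee_rot: [-0.0, 1.0, -0.0, -0.0]
force: [-0.1, -0.2, 0.1]
finger_gap: 1.001
grip_force: 0.0
clock: 26.15
position: [0.6289, 0.1747, 0.2056]
ee_rot: [0.0, 1.0, 0.0, 0.0]
force: [0.8, 1.0, 0.4]
finger_gap: 1.0
grip_force: 0.0
[0.6289032  0.17469388 0.2055644 ]
rim centre [0.6287 0.1735] rms mm 0.57 box [280, 165, 69, 66, 2877]
shift [ -11.5 -387.6    4.8] turn 0.0
```

The washer is seated and centred at (.6287,.1735). Now the cap.

```bash
python3 -m crank '[[-1,-40,0,0],[-3,-95,0,0],[-5,-150,0,0],[-7,-205,0,0],[-9,-260,0,0],[-10,-310,0,0],[-11,-355,0,0],[-11,-387,0,0]]'; python3 -m crank '[[0,0,5,0],[0,0,20,0],[0,0,20,0]]' -0.4
python3 - <<'E'
from h import *
s=arm.sense();print(s['position'],s['finger_gap'])
im=grab('wrist','w13.png'); x,y=rim(im,(0,130,30),(8,255,255),.02,.031,(230,410,100,300))
print(proj(im,[.6531,-.2131,.046]),proj(im,[x,y,.046]))
v=im['pixels'][110:330,200:440]; cv2.imwrite('pics/w13c.png',cv2.resize(v[:,:,::-1],(600,550)))
E
```

```text
clock: 27.2
position: [0.6392, -0.2141, 0.2039]
ee_rot: [0.001, 1.0, 0.0, -0.001]
force: [-0.4, -0.2, -1.1]
finger_gap: 1.002
grip_force: 0.0
clock: 27.58
position: [0.639, -0.2108, 0.1835]
ee_rot: [-0.001, 1.0, 0.001, -0.002]
force: [-0.4, -0.5, 0.1]
finger_gap: 0.698
grip_force: 0.0
[ 0.63904903 -0.21078464  0.18354769] 0.6976714039069484
rim centre [ 0.6543 -0.216 ] rms mm 0.51 box [284, 169, 53, 54, 2201]
[312.41370359 203.24815311] [309.68462529 204.35570457]
```

View pics/w13c.png

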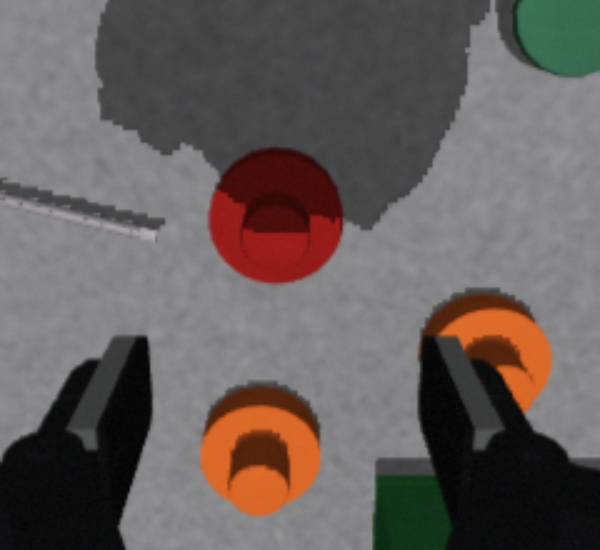

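The red cap's knob top is at full-image (310,204), matching the rim-based centre (.6543,-.216). The screwdriver tip is clear.

```bash
python3 -m crank '[[-15,-4.5,30,0],[-15,-4.5,70,0],[-15,-4.5,100,0],[-15,-4.5,120,0],[-15,-4.5,120,0]]'
python3 - <<'E'
from h import *
go(.6548,-.2155,.023,180)
E
```

```text
clock: 28.25
position: [0.6545, -0.2162, 0.0648]
ee_rot: [-0.0, 1.0, 0.0, -0.001]
force: [-0.2, -0.3, 0.4]
finger_gap: 0.701
grip_force: 0.0
shift [-0.4  0.7 41.8] turn 0.0
```

```bash
python3 -m crank '[[0,0.5,20,0],[0,0.5,34,0],[0,0.5,41,0],[0,0.5,41,0]]'; python3 -m crank '[[0,0,0,0],[0,0,0,0],[0,0,0,0],[0,0,0,0],[0,0,0,0],[0,0,0,0],[0,0,0,0]]' 1 40;python3 -m crank '[[0,0,-20,0],[0,0,-60,0],[0,0,-110,0],[0,0,-150,0],[0,0,-160,0],[0,0,-160,0]]'
python3 - <<'E'
from h import *
s=arm.sense();p=s['position'];z=p[2];print(p)
im=grab('wrist','w14.png'); x,y=rim(im,(0,130,20),(8,255,255),z-.0235+.02,.031,(220,420,150,390))
print(x-p[0],y-p[1])
go(.6285,.1747,z,180)
E
```

```text
clock: 28.75
position: [0.6548, -0.2162, 0.0243]
ee_rot: [0.0, 1.0, 0.0, -0.0]
force: [-0.2, 0.5, 0.3]
finger_gap: 0.701
grip_force: 0.0
clock: 29.62
position: [0.6554, -0.2163, 0.0255]
ee_rot: [0.0, 1.0, -0.0, 0.0]
force: [-1.2, 0.9, 6.9]
finger_gap: 0.329
grip_force: 39.4
clock: 30.38
position: [0.6551, -0.2163, 0.1854]
ee_rot: [0.0, 1.0, -0.0, 0.0]
force: [-0.6, -0.4, -2.3]
finger_gap: 0.335
grip_force: 40.0
[ 0.65507288 -0.21629167  0.18543712]
rim centre [ 0.6524 -0.2175] rms mm 6.7 box [262, 194, 104, 106, 6579]
-0.002696779383938086 -0.0012246104753237952
shift [ 26.1 390.8  -1.1] turn -0.0
```

```bash
python3 -m crank '[[2,35,0,0],[5,90,0,0],[9,145,0,0],[13,200,0,0],[17,255,0,0],[20,305,0,0],[23,350,0,0],[26,385,0,0]]'; python3 -m crank '[[0,3,0,0],[0,5,0,0],[0,5,0,0],[0,5,0,0]]'
python3 - <<'E'
from h import *
s=arm.sense();p=s['position'];z=p[2];print(p)
im=grab('wrist','w15.png')
go(.6288,.1747,.121,180)
v=im['pixels'][150:370,200:440]; cv2.imwrite('pics/w15c.png',cv2.resize(v[:,:,::-1],(600,550)))
E
```

```text
clock: 31.42
position: [0.6278, 0.1705, 0.1829]
ee_rot: [-0.0, 1.0, -0.0, -0.002]
force: [-0.0, 0.1, -1.9]
finger_gap: 0.335
grip_force: 40.0
clock: 31.92
position: [0.6292, 0.1728, 0.1847]
ee_rot: [0.001, 1.0, -0.0, -0.0]
force: [0.9, -0.9, -1.5]
finger_gap: 0.333
grip_force: 40.1
[0.62916909 0.17281846 0.18465037]
shift [ 0.3  1.8 63.7] turn -0.1
```

View pics/w15c.png

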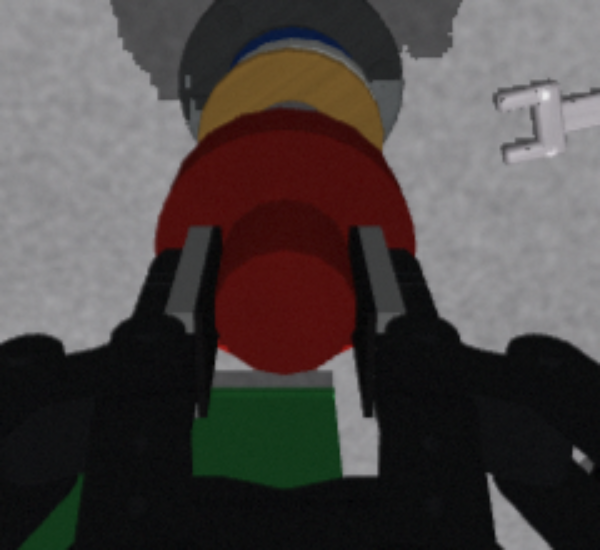

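The cap is held level, with the knob's far edge at full-image row 299, which puts its centre about 1.4 mm short of the TCP, as for the other parts. Lowering now.

```bash
python3 -m crank '[[0,1.5,20,0],[0,1.5,38,0],[0,1.5,44,0],[0,1.5,49,0],[0,1.5,54,0],[0,1.5,58,0],[0,1.5,61,0],[0,1.5,61,0]]'; python3 -m crank '[[0,0,1.5,0],[0,0,3,0],[0,0,3,0]]'
```

```text
clock: 32.98
position: [0.629, 0.1752, 0.1237]
ee_rot: [-0.0, 1.0, -0.0, -0.0]
force: [0.3, -1.1, -2.5]
finger_gap: 0.336
grip_force: 40.1
clock: 33.35
position: [0.6293, 0.1753, 0.1216]
ee_rot: [-0.0, 1.0, 0.0, 0.0]
force: [-3.5, -0.8, 7.7]
finger_gap: 0.334
grip_force: 41.1
```

```bash
python3 -m crank '[[0,0,0,0],[0,0,0,0],[0,0,0,0],[0,0,0,0],[0,0,0,0]]' -1; python3 -m crank '[[0,0,-25,0],[0,0,-75,0],[0,0,-110,0],[0,0,-110,0],[0,0,-110,0]]'
python3 - <<'E'
from h import *
s=arm.sense();print(s['position'],s['force'])
im=grab('wrist','w16.png'); rim(im,(0,130,20),(8,255,255),.116,.031,(240,400,80,350))
b=grab('top'); s,c,m=blob(b,(0,130,30),(8,255,255),(225,275,160,215)); print('top',c,ray(b,*c,.126))
s,c,m=blob(b,(0,60,30),(20,255,255),(300,340,225,255)); print('worn',c)
E
```

```text
clock: 33.98
position: [0.629, 0.1752, 0.1207]
ee_rot: [0.0, 1.0, -0.0, -0.0]
force: [-0.4, 0.4, -0.3]
finger_gap: 1.0
grip_force: 0.0
clock: 34.6
position: [0.6287, 0.1751, 0.2302]
ee_rot: [0.0, 1.0, -0.0, -0.0]
force: [-0.5, 0.6, -0.7]
finger_gap: 1.005
grip_force: 0.0
[0.62870364 0.17513871 0.23017345] [-0.52481651  0.59330361 -0.73260626]
rim centre [0.6283 0.1741] rms mm 0.46 box [282, 163, 64, 64, 3116]
top [249.82914573 193.1758794 ] [0.61533086 0.16211347 0.126     ]
worn [319.97247706 240.09174312]
```

```bash
python3 -c "
from workcell import arm
print(arm.job_done())"
```

```text
the job is handed in; nothing more can be done
None
```

The job is handed in, result not reported: sleeve, bearing, washer and cap are on the axle in that order, and my checks put each fully down and within about 2 mm of the axis. It took about 35 s of the 72 s allowed, and I steered clear of the bystanders but measured only the worn bearing afterwards (unmoved).

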